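# Load the substrate carrier on the exposure stage's locating pin

### The job

Load the aluminium carrier that has the hole (not the blank one) on the dark exposure stage: nudge it along until its hole drops over the locating pin and it lies flat, fully down on the stage, swung about the pin so that its long side rests against the stop post, and let go of it. Be gentle: never let the carrier press or knock on the stage, its pin or its post with more than 60 N, and leave everything else where it is.

Things in the scene. Friction and masses are not known exactly. Their poses are not given: they have to be found in the camera images.
- carrier: The carrier to load, loose: bare aluminium plate 170 (x) x 80 (y) x 10 mm, about 0.42 kg, flat on the bench at the start, a hole near its +x end, a shallow round seat near its -x end. An upright grip rib stands on it: 40 mm long (x), 14 mm thick (y), 34 mm tall above the plate. Origin: middle of the plate's underside; x towards the hole end, z up.
- carrier_grip (a point): Grip point on the carrier's rib, on its middle line: 15 mm along the carrier's x from the plate's middle, 32 mm above the plate's underside (22 mm above its upper face, 12 mm below the rib's top). Axes as the carrier's.
- carrier_hole (a point): Centre of the carrier's round through hole, 12 mm in diameter, at the plate's underside: 52 mm along the carrier's x from the plate's middle, so 37 mm along x from carrier_grip and 32 mm below it. Axes as the carrier's.
- blank_grip (a point): Grip point of a second carrier, a loose blank, alike in everything except that it has no hole. Either carrier may lie in either of the two places. Leave the blank alone.
- stage: The exposure stage, fixed: dark steel block 230 (x) x 150 (y) mm, flat top 30 mm above the bench. Origin: middle of its underside, z up. Near its +x end a round steel locating pin, 10 mm in diameter, stands 18 mm above the top, tip chamfered 1 mm.
- pin_nominal (a point): Middle of the slot that holds the pin, on the stage's top, 58 mm along the stage's x from its middle. The pin is clamped immovably in this slot, its axis anywhere up to 18 mm from this point along the stage's +x or -x (never off to the side). Where is not reported: it must be seen or felt for. Axes as the stage's.
- stop_post (a point): Foot of the fixed stop post, on its axis, at the stage's top: upright steel cylinder 12 mm in diameter, 18 mm high, 50 mm along the stage's -x and 46 mm along its -y from its middle. The loaded carrier's long side on its own -y rests on the post (post axis 46 mm from its middle line); it then points the stage's way, +x ends together.
- screwdriver_mid (a point): A loose screwdriver 160 mm long lying on the bench; a point at about its middle. Not to be disturbed.
- weight_mid (a point): A loose steel cylinder, 32 mm across and 25 mm high; a point at about its middle. Not to be disturbed.
- waferbox_mid (a point): A loose flat round white box, 110 mm across and 18 mm high; a point at about its middle. Not to be disturbed.
- solvent_mid (a point): A loose amber bottle, 60 mm across and 150 mm high; a point at about its middle. Not to be disturbed.
Mind the look-alikes: they are no part of the job. Leave any purple or yellow look-alike of the carrier alone.

How it is judged (in metres and radians):
At the end, for the whole second after the job is handed in: The carrier lies flat and fully down on the stage (its underside at the hole within 2 mm of the stage's top, tilt under 0.025 rad) with the pin in its hole (hole within 19.5 mm of pin_nominal along the slot and 6 mm across), its own -y long side within 2.5 mm of the stop post, at rest (x of carrier_hole in the frame of pin_nominal between -0.0195 and 0.0195 m and y of carrier_hole in the frame of pin_nominal between -0.006 and 0.006 m and z of carrier_hole in the frame of pin_nominal between -0.003 and 0.002 m and angle between carrier_grip's own z axis and vertical below 0.025 rad and y of stop_post in the frame of carrier_grip between -0.0485 and -0.043 m and x of stop_post in the frame of carrier_grip between -0.098 and -0.045 m and linear speed of carrier below 0.01 m/s and angular speed of carrier below 0.05 rad/s); the robot touches nothing.
It fails at once if the carrier pressed on the stage, pin or post with more than 60 N (contact force between carrier and stage above 60 N).
It fails at once if the blank carrier moved by more than 20 mm (distance of blank_grip from where it was at the start of the episode above 0.02 m).
It fails at once if another thing on the bench moved by more than 20 mm (distance of any of screwdriver_mid, weight_mid, waferbox_mid, solvent_mid from where it was at the start of the episode above 0.02 m).
It also fails if it takes over 72 s, if anything falls off the work surface, if the arm or the gripper's body presses on something with over 40 N, if the wrist force passes 120 N, or if a joint passes its speed limit or range.

### The arm

A 6-joint arm with a two-finger parallel gripper is mounted at the origin on the work surface. World frame = base frame: x ahead of the robot, y to its left, z up, the work surface at z = 0. Lengths are in mm, angles in rad, forces in N, time in s.
With the tool pointing down it reaches from about 350 to 1000 mm from the base axis. Payload 7.1 kg.
Tool frame: the origin (TCP) lies between the finger pads; the fingertips stand env.tcp_to_tips ahead of it and the grasp point (between the pads) lies 11 mm behind it (env.tcp_to_tips is the distance from the TCP to the fingertips, in mm); z points along the fingers, y is the line along which they close (so a half turn about z gives the same grasp; the last joint's range is limited). The gripper opens to 85 mm and grips with 20 to 120 N. Pads are 22 mm wide; open, the fingers measure 114 mm over their backs; the gripper's body (76 mm by 85 mm) begins 54 mm behind the grasp point. The pads swing forward as they close: fully open they stand 13 mm farther back than shut.
Start: joints at [-1.297, 0.423, 1.63, -0, 1.089, -0.019], TCP at [180.414, -598.377, 239.319] pointing down, gripper open.
Joint ranges: [-3, 3], [-0.9, 2.11], [0.09, 2.58], [-1.31, 4.45], [0.11, 2.69], [-2.54, 2.54]. Speed limits (rad/s): [2.39, 2.39, 3.01, 3.14, 3.14, 3.14].

### API

Orientations are given as a unit quaternion [x, y, z, w].
In Python, from rig import env, cams gives the robot as it stands.
- The arm moves only by the tool carry_out, never from a script. Its argument "deltas" is a list of rows, each a list of 6 numbers: the shift along the tool's x, y, z in m, then the turn, a rotation vector about the tool's x, y, z in rad. In form: [[x, y, z, wx, wy, wz], ...]. A call has 1 to 12 rows; each row is the pose to reach, as a shift and turn from the pose commanded when the call began, along the tool's axes at that moment; what a row does not reach only later rows make up. A row lasts 1/10 s, in which the tool goes at most 50 mm and 8.59 degrees, less where a joint would pass 70% of its speed; a pose out of reach is approached as far as the arm can. A call with a gripper value outside its range is refused whole. "claw" is the opening in per cent of the stroke, from 0 (shut) to 100 (fully open), set as the call begins (left out, the last holds). The fingers move at their own pace and stop on an object; the grip force is fixed at half the most. Time passes only in rows, so rows that repeat a pose let the fingers close. It gives the time, the measured TCP pose, the force, the opening and the grip force at its end, in the units of the state.
- env.read_state(): the state, without advancing time (a new reading comes with each control period).
- cams.snapshot(name): name is "side" or "top" or "wrist"; returns the picture (420x560x3 uint8, red, green, blue); there is no depth.
- cams.camera_model(name): a dict with "fx", "fy", "cx", "cy" (pixels), "position" and "attitude" of the camera in the world; the wrist camera has in their place "T_tool_cam" (4x4, takes a point from camera to tool coordinates, whose origin is the TCP and whose axes are the flange's). Camera axes: x right, y down, z forward; pixel columns grow to the right and rows downward; lengths in mm; the calibration is good to about 2 mm. A picture is of the moment at which its call begins: read the wrist's pose just before it. camera_model takes no time and is no camera call.
- env.finish_job(): hands the job in; it is judged then, once.
The state is a dict: "clock": time; "q": joint angles; "joint_vel": joint speeds; "effort": joint torques, N m; "tool_pos": TCP position; "orientation": TCP orientation; "wrist_force": force on the tool from outside, world axes, zero at the start; "moment": the same for the moment, N m; "finger_gap": opening from 0.0 (shut) to 1.0 (fully open); "finger_force": force on a finger pad.
Only numpy, scipy, OpenCV 4.12 (cv2) and the standard library are available. Lean on these libraries where they do the work, as an engineer would, in place of code of your own. Each camera call takes 0.05 s, during which the arm holds its last target. There are 200 camera calls.

## Working session

There is one attempt and no reset: what is moved stays moved. The work goes in short steps, Python scripts to look and compute and a tool call to move; the robot and the scene stay as the last step left them, time stands still between calls to the robot, and variables do not carry over. Pictures are saved under pics/ and viewed, at most 10 in all, crops included, and the job is handed in when it is done.

Besides the shell and the picture viewer there is one more tool, called after "Request:" as a command line: name --pt "numbers of a row" for each row, then --argument value for the rest. carry_out: Moves the arm, as the interface text tells. Its arguments: {"type":"object","properties":{"deltas":{"type":"array","items":{"type":"array","items":{"type":"number"}}},"claw":{"type":"number"}},"required":["deltas"]}

```bash
mkdir -p pics; ls; python3 - <<'E'
from rig import env, cams
import cv2
for n in ["top","side","wrist"]:
    print(n,cams.camera_model(n))
    cv2.imwrite(f"pics/{n}0.png",cams.snapshot(n)[:,:,::-1])
print(env.tcp_to_tips, env.read_state())
E
```

```text
pics
top {'fx': 520.7683389978847, 'fy': 520.7683389978847, 'cx': 278.9659136048464, 'cy': 202.6333998952742, 'position': array([ 2.27526996e+02, -3.75579968e-01,  1.45780982e+03]), 'attitude': array([-0.6950235 ,  0.71322316, -0.06279649,  0.06566331])}
side {'fx': 439.8737018191151, 'fy': 439.8737018191151, 'cx': 274.9723047782566, 'cy': 207.60410282948246, 'position': array([331.67063215, 939.03580335, 774.77374244]), 'attitude': array([-0.05810065,  0.88847361, -0.45377622,  0.0364157 ])}
wrist {'fx': 377.50835441784733, 'fy': 377.50835441784733, 'cx': 268.6875202710627, 'cy': 212.36295109811365, 'T_tool_cam': array([[-2.03713526e-04, -9.64434180e-01, -2.64323044e-01,
         6.68769798e+01],
       [ 9.99999952e-01, -2.58731103e-04,  1.73331852e-04,
         9.47870968e-01],
       [-2.35555756e-04, -2.64322996e-01,  9.64434186e-01,
        -1.35081587e+02],
       [ 0.00000000e+00,  0.00000000e+00,  0.00000000e+00,
         1.00000000e+00]])}
8.0 {'clock': 0.15, 'q': array([-1.29697306e+00,  4.23681013e-01,  1.63050347e+00,  6.68695275e-06,
        1.08860261e+00, -1.90220328e-02]), 'joint_vel': array([ 1.65679784e-04, -3.18187174e-03, -3.11713800e-03,  3.31945057e-04,
        2.33401356e-03, -8.76455372e-05]), 'effort': array([-3.63594490e-04, -5.57772017e+01, -2.82016593e+01,  5.76303319e-05,
        4.71254170e-03, -1.56663145e-05]), 'tool_pos': array([ 180.32474921, -597.98940308,  238.71876367]), 'orientation': array([ 9.89299392e-01,  1.45898443e-01, -7.29430771e-05, -5.92755026e-04]), 'wrist_force': array([ 0.27025908,  0.43617537, -0.3688606 ]), 'moment': array([-0.01017618,  0.00799006, -0.02552488]), 'finger_force': 0.0, 'finger_gap': 1.0003077230094086}
```

View pics/top0.png

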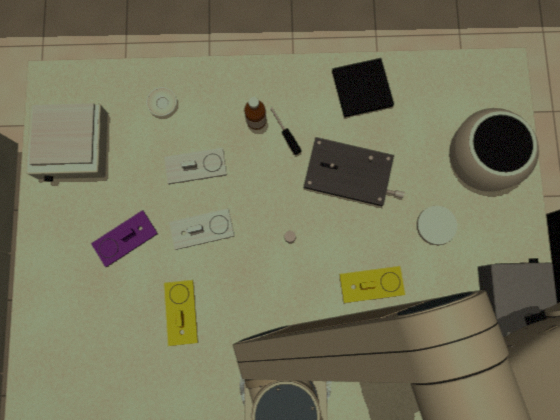

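View pics/side0.png

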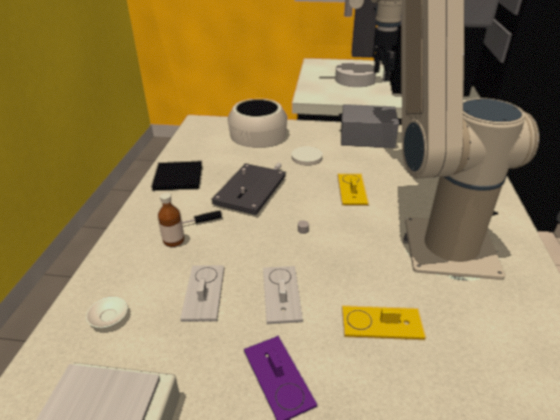

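The top view shows silver carriers at about (195,166) and (202,229). The stage is at (349,172), with its slot near (328,166). The side view shows the same silver plates at (203,292) and (281,293). Next I'll enlarge both places and the stage.

```bash
cat > h.py <<'E'
import numpy as np, cv2
from rig import env, cams
from scipy.spatial.transform import Rotation as R
def cam(n):
    m=cams.camera_model(n)
    if n=="wrist":
        s=env.read_state(); T=m["T_tool_cam"]; r=R.from_quat(s["orientation"]).as_matrix()
        return m, s["tool_pos"]+r@T[:3,3], r@T[:3,:3]
    return m, m["position"], R.from_quat(m["attitude"]).as_matrix()
def cast(n,px,z,c=None):
    m,p,r=c or cam(n); px=np.atleast_2d(px).astype(float)
    d=np.c_[(px[:,0]-m["cx"])/m["fx"],(px[:,1]-m["cy"])/m["fy"],np.ones(len(px))]@r.T
    return p+d*((z-p[2])/d[:,2])[:,None]
def proj(n,X,c=None):
    m,p,r=c or cam(n); q=(np.atleast_2d(X)-p)@r
    return np.c_[m["fx"]*q[:,0]/q[:,2]+m["cx"],m["fy"]*q[:,1]/q[:,2]+m["cy"]]
E
python3 - <<'E'
from h import *
t=cv2.imread("pics/top0.png"); s=cv2.imread("pics/side0.png")
f=lambda i,x,y,w,h:cv2.resize(i[y:y+h,x:x+w],(400,300),interpolation=cv2.INTER_CUBIC)
cv2.imwrite("pics/crop0.png",np.vstack([np.hstack([f(t,150,140,100,75),f(t,150,190,100,75)]),np.hstack([f(t,290,120,133,100),f(s,170,250,146,110)])]))
for px,z in [((195,166),10),((202,229),10),((349,172),30),((328,166),30),((530,380),0),((365,285),10)]: print(px,cast("top",px,z).round())
print(cast("side",[(455,230),(203,292),(281,293),(250,188)],10).round())
E
```

```text
(195, 166) [[607. 240.  10.]]
(202, 229) [[424. 220.  10.]]
(349, 172) [[ 573. -197.   30.]]
(328, 166) [[ 592. -139.   30.]]
(530, 380) [[  -3. -656.    0.]]
(365, 285) [[ 258. -228.   10.]]
[[ -21.  -64.   10.]
 [ 607.  248.   10.]
 [ 425.  228.   10.]
 [ 578. -204.   10.]]
```

View pics/crop0.png

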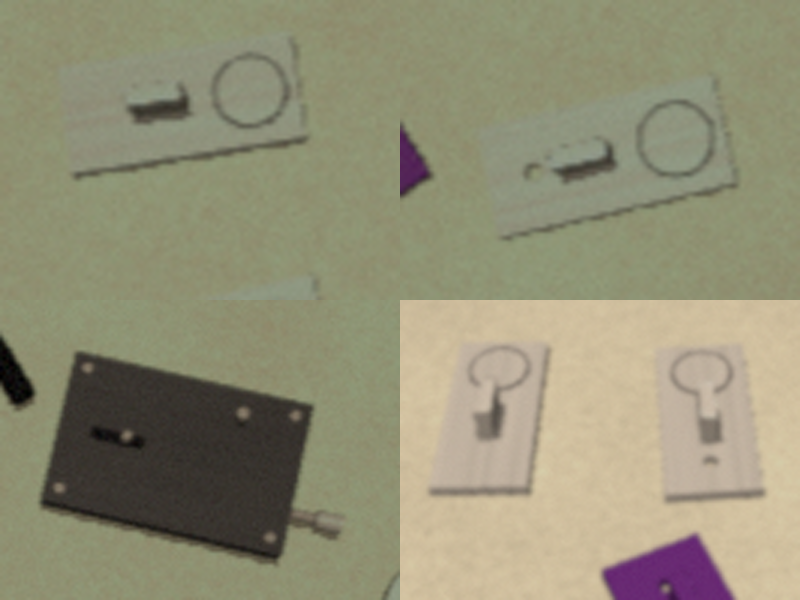

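The enlarged crop shows that the lower carrier, around (202,229) in the top view, has the hole left of its rib. The upper one is the blank. The stage's pin top is at top-view (332.3,165.3) and the post top at (371,157.7).

```bash
python3 - <<'E'
from h import *
t=cv2.imread("pics/top0.png")
hsv=cv2.cvtColor(t,cv2.COLOR_BGR2HSV)
def rect(P,L,W):
    (c,s,a)=cv2.minAreaRect(P[:,:2].astype(np.float32)); return np.round(c,1),np.round(s,1),a
C=cast("top",[(170,222),(228.5,209),(234.2,235.8),(175.5,249)],10)
S=cast("top",[(316,137.7),(394,154.7),(382,205.3),(304,187.3)],30)
for n,P in (("carrier",C),("stage",S)):
    c=P.mean(0); ax=(P[0]+P[3]-P[1]-P[2])/2; w=(P[0]+P[1]-P[2]-P[3])/2
    print(n,c.round(1),"L",np.linalg.norm(ax).round(1),"W",np.linalg.norm(w).round(1),"yaw",np.degrees(np.arctan2(ax[1],ax[0])).round(2),"yawW-90",np.degrees(np.arctan2(w[1],w[0])).round(2)+90)
y=np.arctan2(*((S[0]+S[3]-S[1]-S[2])[:2][::-1])); Rm=np.array([[np.cos(y),-np.sin(y)],[np.sin(y),np.cos(y)]])
for n,px in (("pin",(332.3,165.3)),("post",(371,157.7))):
    X=cast("top",px,48)[0]; print(n,X.round(1),"stage frame",(Rm.T@(X-S.mean(0))[:2]).round(1))
c=cast("top",[(150+4+583/4-104,190+150/4)],44); print("rib",c.round(1))
st=env.read_state(); print(R.from_quat(st["orientation"]).as_matrix().round(3))
E
```

```text
carrier [424.8 219.5  10. ] L 167.6 W 78.0 yaw 101.26 yawW-90 101.7
stage [ 575.6 -197.2   30. ] L 224.2 W 149.8 yaw 75.4 yawW-90 74.13
pin [ 588.8 -149.2   48. ] stage frame [49.7 -0.7]
post [ 607.7 -258.2   48. ] stage frame [-51.  -46.5]
rib [[424.4 231.7  44. ]]
[[ 0.957  0.289 -0.   ]
 [ 0.289 -0.957  0.001]
 [ 0.    -0.001 -1.   ]]
```

Request:
carry_out --pt "0.513 -0.281 0 0 0 -1.02" --pt "0.513 -0.281 0 0 0 -1.02" --pt "0.513 -0.281 0 0 0 -1.02" --pt "0.513 -0.281 0 0 0 -1.02" --pt "0.513 -0.281 0 0 0 -1.02" --pt "0.513 -0.281 0 0 0 -1.02" --pt "0.513 -0.281 0 0 0 -1.02" --pt "0.513 -0.281 0 0 0 -1.02" --pt "0.513 -0.281 0 0 0 -1.02" --pt "0.513 -0.281 0 0 0 -1.02" --pt "0.513 -0.281 0 0 0 -1.02" --pt "0.513 -0.281 0 0 0 -1.02"

```text
clock: 1.35
tool_pos: [592.3, -178.7, 239.1]
orientation: [0.792, 0.611, 0.0, -0.0]
wrist_force: [0.1, 0.1, -0.7]
finger_gap: 0.999
finger_force: 0.0
```

Request:
carry_out --pt "0 0 0 0 0 0" --pt "0 0 0 0 0 0"

```text
clock: 1.55
tool_pos: [590.4, -180.6, 238.8]
orientation: [0.792, 0.611, -0.0, -0.0]
wrist_force: [0.1, 0.5, -0.3]
finger_gap: 0.997
finger_force: 0.0
```

```bash
python3 - <<'E'
from h import *
c=cam("wrist"); s=env.read_state(); im=cams.snapshot("wrist")[:,:,::-1]
np.savez("w1.npz",pos=c[1],rot=c[2]); cv2.imwrite("pics/w1.png",im); print(s["tool_pos"])
E
```

```text
[ 590.39769551 -180.57368307  238.78359357]
```

View pics/w1.png

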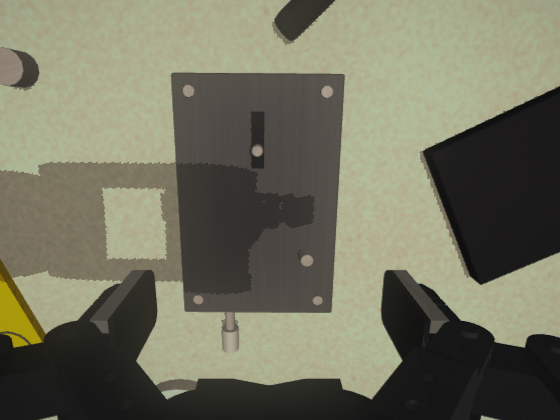

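The wrist view shows the stage corners at (172,73), (344,73), (331,312) and (185,312). The pin top is at (257,151), in a slot spanning rows 112–168. The post top is at (307,261).

```bash
python3 - <<'E'
from h import *
d=np.load("w1.npz"); c=(cams.camera_model("wrist"),d["pos"],d["rot"])
S=cast("wrist",[(172,73),(344,73),(331,312),(185,312)],30,c)
ax=(S[0]+S[1]-S[2]-S[3])/2; ctr=S.mean(0); w=(S[0]+S[3]-S[1]-S[2])/2
y=np.arctan2(ax[1],ax[0]); print(ctr.round(1),np.linalg.norm(ax),np.linalg.norm(w),np.degrees(y),np.degrees(np.arctan2(w[1],w[0]))-90)
Rm=np.array([[np.cos(y),-np.sin(y)],[np.sin(y),np.cos(y)]])
for n,px,z in (("pin",(257,151),48),("post",(307,261),48),("slot",(257.5,112),30),("slot",(257.5,168),30)):
    X=cast("wrist",px,z,c)[0]; print(n,X.round(1),(Rm.T@(X-ctr)[:2]).round(1))
E
```

```text
[ 576.1 -196.4   30. ] 229.14172484653278 148.09534234436973 74.8861478725396 75.33710085948948
pin [ 588.9 -148.    48. ] [50.1  0.3]
post [ 607.3 -257.5   48. ] [-50.9 -46. ]
slot [ 597.2 -116.9   30. ] [82.2  0.4]
slot [ 584.3 -164.7   30. ] [32.7  0.4]
```

Request:
carry_out --pt "0.358 -0.268 0 0 0 -0.455" --pt "0.358 -0.268 0 0 0 -0.455" --pt "0.358 -0.268 0 0 0 -0.455" --pt "0.358 -0.268 0 0 0 -0.455" --pt "0.358 -0.268 0 0 0 -0.455" --pt "0.358 -0.268 0 0 0 -0.455" --pt "0.358 -0.268 0.05 0 0 -0.455" --pt "0.358 -0.268 0.05 0 0 -0.455" --pt "0.358 -0.268 0.05 0 0 -0.455" --pt "0.358 -0.268 0.05 0 0 -0.455" --pt "0.358 -0.268 0.05 0 0 -0.455" --pt "0.358 -0.268 0.05 0 0 -0.455"

```text
clock: 2.8
tool_pos: [423.3, 232.0, 189.7]
orientation: [0.635, 0.773, 0.0, 0.0]
wrist_force: [0.1, 0.2, 1.0]
finger_gap: 0.998
finger_force: 0.0
```

```bash
python3 - <<'E'
from h import *
c=cam("wrist"); s=env.read_state(); im=cams.snapshot("wrist")[:,:,::-1]
np.savez("w2.npz",pos=c[1],rot=c[2]); cv2.imwrite("pics/w2.png",im); print(s["tool_pos"],R.from_quat(s["orientation"]).as_matrix().round(4))
E
```

```text
[423.26330956 231.97807988 189.70645854] [[-1.945e-01  9.809e-01  5.000e-04]
 [ 9.809e-01  1.945e-01 -2.000e-04]
 [-3.000e-04  4.000e-04 -1.000e+00]]
```

View pics/w2.png

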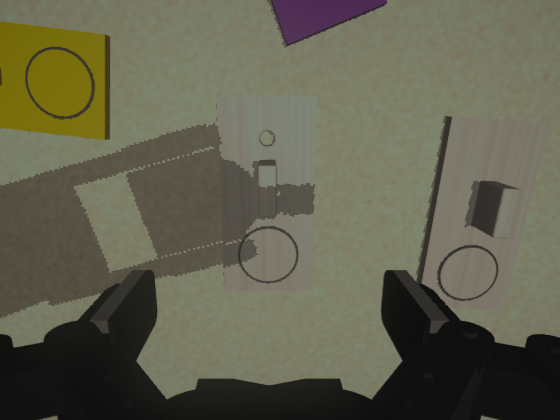

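The wrist view shows the hole at (267,138). The carrier corners are (218,96), (316,96), (312,291) and (224,291), and the rib is at about (267,190).

```bash
python3 - <<'E'
from h import *
d=np.load("w2.npz"); c=(cams.camera_model("wrist"),d["pos"],d["rot"])
S=cast("wrist",[(218,96),(316,96),(312,291),(224,291)],10,c)
ax=(S[0]+S[1]-S[2]-S[3])/2; ctr=S.mean(0); w=(S[0]+S[3]-S[1]-S[2])/2
y=np.arctan2(ax[1],ax[0]); print(ctr.round(1),np.linalg.norm(ax),np.linalg.norm(w),np.degrees(y),np.degrees(np.arctan2(w[1],w[0]))-90)
Rm=np.array([[np.cos(y),-np.sin(y)],[np.sin(y),np.cos(y)]])
X=cast("wrist",(267,138),10,c)[0]; h=X[:2]; u=Rm[:,0]; print("hole",X.round(1),(Rm.T@(X-ctr)[:2]).round(1),"grip",h-37*u,ctr[:2]+15*u)
X=cast("wrist",[(267,160),(267,191)],44,c);print("rib top ends",X.round(1))
E
```

```text
[424.3 222.3  10. ] 170.94314690464097 79.40555393365702 101.44224052569147 -258.7950902429385
hole [413.8 273.7  10. ] [52.5  0.2] grip [421.09183887 237.45420609] [421.36992213 236.96682919]
rib top ends [[416.5 260.4  44. ]
 [421.1 237.3  44. ]]
```

Request:
carry_out --pt "0.005 -0.001 0.04 0 0 0" --pt "0.005 -0.001 0.08 0 0 0" --pt "0.005 -0.001 0.115 0 0 0" --pt "0.005 -0.001 0.115 0 0 0" --pt "0.005 -0.001 0.115 0 0 0" --claw 60

```text
clock: 3.35
tool_pos: [421.4, 237.0, 74.8]
orientation: [0.635, 0.773, -0.0, -0.0]
wrist_force: [-0.2, 0.1, 0.9]
finger_gap: 0.596
finger_force: 0.0
```

Request:
carry_out --pt "0 0 0.02 0 0 0" --pt "0 0 0.04 0 0 0" --pt "0 0 0.052 0 0 0" --pt "0 0 0.052 0 0 0" --pt "0 0 0.052 0 0 0"

```text
clock: 3.85
tool_pos: [421.6, 238.2, 23.5]
orientation: [0.634, 0.773, 0.001, 0.0]
wrist_force: [-0.2, 0.7, -0.6]
finger_gap: 0.6
finger_force: 0.0
```

Request:
carry_out --pt "0 0 0 0 0 0" --pt "0 0 0 0 0 0" --pt "0 0 0 0 0 0" --pt "0 0 0 0 0 0" --pt "0 0 0 0 0 0" --pt "0 0 0 0 0 0" --claw 0

```text
clock: 4.45
tool_pos: [421.1, 238.2, 23.2]
orientation: [0.634, 0.773, 0.0, 0.0]
wrist_force: [-1.9, -1.2, 8.2]
finger_gap: 0.148
finger_force: 60.1
```

Request:
carry_out --pt "0 0 -0.01 0 0 0" --pt "0 0 -0.03 0 0 0" --pt "0 0 -0.06 0 0 0" --pt "0 0 -0.09 0 0 0" --pt "0 0 -0.1 0 0 0" --pt "0 0 -0.1 0 0 0"

```text
clock: 5.05
tool_pos: [421.4, 238.4, 123.6]
orientation: [0.634, 0.773, 0.001, 0.001]
wrist_force: [0.2, 1.0, -5.1]
finger_gap: 0.151
finger_force: 59.1
```

Request:
carry_out --pt "-0.02 0.003 0 0 0 0.02" --pt "-0.06 0.01 0 0 0 0.06" --pt "-0.1 0.016 0 0 0 0.1" --pt "-0.14 0.023 0 0 0 0.14" --pt "-0.18 0.03 0 0 0 0.18" --pt "-0.22 0.036 0 0 0 0.22" --pt "-0.26 0.043 0 0 0 0.27" --pt "-0.3 0.049 0 0 0 0.31" --pt "-0.34 0.056 0 0 0 0.35" --pt "-0.38 0.062 0 0 0 0.4" --pt "-0.41 0.067 0 0 0 0.44" --pt "-0.41 0.067 0 0 0 0.459"

```text
clock: 6.25
tool_pos: [567.3, -154.4, 120.5]
orientation: [0.795, 0.607, -0.0, 0.0]
wrist_force: [-0.0, -0.4, -4.9]
finger_gap: 0.156
finger_force: 59.3
```

Request:
carry_out --pt "0 0 0 0 0 0" --pt "0 0 0 0 0 0"

```text
clock: 6.45
tool_pos: [565.2, -150.0, 120.8]
orientation: [0.793, 0.609, -0.001, -0.001]
wrist_force: [-0.0, -0.0, -4.3]
finger_gap: 0.155
finger_force: 59.2
```

Request:
carry_out --pt "-0.01 0.008 0.01 0 0 0" --pt "-0.02 0.016 0.02 0 0 0" --pt "-0.0285 0.0225 0.03 0 0 0" --pt "-0.0285 0.0225 0.03 0 0 0" --pt "-0.0285 0.0225 0.03 0 0 0" --pt "-0.0285 0.0225 0.03 0 0 0"

```text
clock: 7.05
tool_pos: [580.9, -184.2, 92.3]
orientation: [0.793, 0.609, -0.0, -0.0]
wrist_force: [-0.2, -0.3, -4.1]
finger_gap: 0.15
finger_force: 59.2
```

```bash
python3 - <<'E'
from h import *
c=cam("wrist"); s=env.read_state(); im=cams.snapshot("wrist")[:,:,::-1]
np.savez("w3.npz",pos=c[1],rot=c[2]); sd=cams.snapshot("side")[:,:,::-1]
a=cv2.resize(im[60:360,120:420],(600,600),interpolation=cv2.INTER_CUBIC)
b=cv2.resize(sd[120:270,190:240+0],(200,600)) 
cv2.imwrite("pics/w3raw.png",im);cv2.imwrite("pics/s3raw.png",sd);cv2.imwrite("pics/w3.png",a); print(s["tool_pos"],s["orientation"],s["wrist_force"])
E
```

```text
[ 580.89538402 -184.17830138   92.32365459] [ 7.93440833e-01  6.08647365e-01 -4.08617450e-05 -1.69361794e-04] [-0.23392533 -0.30295241 -4.0976167 ]
```

View pics/w3.png

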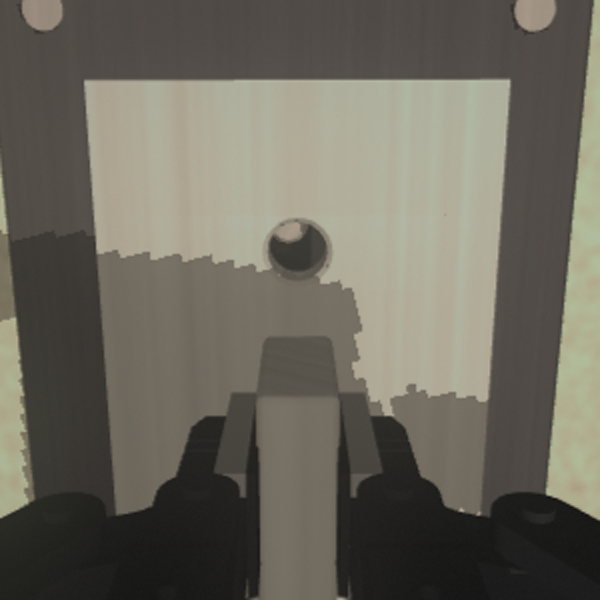

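The crop shows the hole rim centred at (298,249), which is raw (269,184.5). The pin tip shows through the hole at its upper left, about crop (291,230).

```bash
python3 - <<'E'
from h import *
d=np.load("w3.npz"); c=(cams.camera_model("wrist"),d["pos"],d["rot"])
H=cast("wrist",(269,184.5),79.1,c)[0]; print("hole",H.round(1))
s=env.read_state(); r=R.from_quat(s["orientation"]).as_matrix()
print("hole in tool",(r.T@(H-s["tool_pos"])).round(1))
# plate front corners
P=cast("wrist",[(120+84/2,60+80/2),(120+510/2,60+80/2)],79.1,c); w=P[0]-P[1]; print("front edge",P.round(1),np.linalg.norm(w),"yaw",np.degrees(np.arctan2(w[1],w[0]))-90)
X=np.array([588.9,-148,48.]); print("pin would project",proj("wrist",X,c), "seen ray at z48",cast("wrist",(265.5,173),48,c).round(1))
print("move in tool (mm):",(r.T@(X-H)).round(1), s["tool_pos"].round(1))
E
```

```text
hole [ 591.1 -148.7   79.1]
hole in tool [36.8  0.6 13.6]
front edge [[ 560.6 -107.    79.1]
 [ 638.1 -127.9   79.1]] 80.2244281212446 yaw 74.97096449718015
pin would project [[264.05968577 171.69054741]] seen ray at z48 [[ 589.4 -148.8   48. ]]
move in tool (mm): [ 0.1 -2.4 31.1] [ 581.1 -184.1   92.7]
```

Request:
carry_out --pt "0 -0.001 0.006 0 0 0" --pt "0 -0.002 0.011 0 0 0" --pt "0 -0.002 0.016 0 0 0" --pt "0 -0.002 0.016 0 0 0" --pt "0 -0.002 0.016 0 0 0" --pt "0 -0.002 0.016 0 0 0"

```text
clock: 7.75
tool_pos: [579.2, -183.9, 76.4]
orientation: [0.793, 0.609, 0.0, 0.0]
wrist_force: [0.6, 1.1, -5.2]
finger_gap: 0.155
finger_force: 59.2
```

```bash
python3 - <<'E'
from h import *
c=cam("wrist"); s=env.read_state(); im=cams.snapshot("wrist")[:,:,::-1]
np.savez("w4.npz",pos=c[1],rot=c[2])
a=cv2.resize(im[150:210,230:310],(800,600),interpolation=cv2.INTER_CUBIC)
cv2.imwrite("pics/w4raw.png",im);cv2.imwrite("pics/w4.png",a); print(s["tool_pos"],s["orientation"],s["wrist_force"])
H=s["tool_pos"]+R.from_quat(s["orientation"]).as_matrix()@[36.8,.6,13.6]; print(H, proj("wrist",H,c))
E
```

```text
[ 579.24503372 -183.86605146   76.38801413] [7.93420653e-01 6.08673688e-01 5.50832660e-05 7.13564483e-05] [ 0.5935891   1.1427771  -5.19949946]
[ 589.35932744 -148.47813609   62.7881425 ] [[268.68854765 184.51989092]]
```

View pics/w4.png

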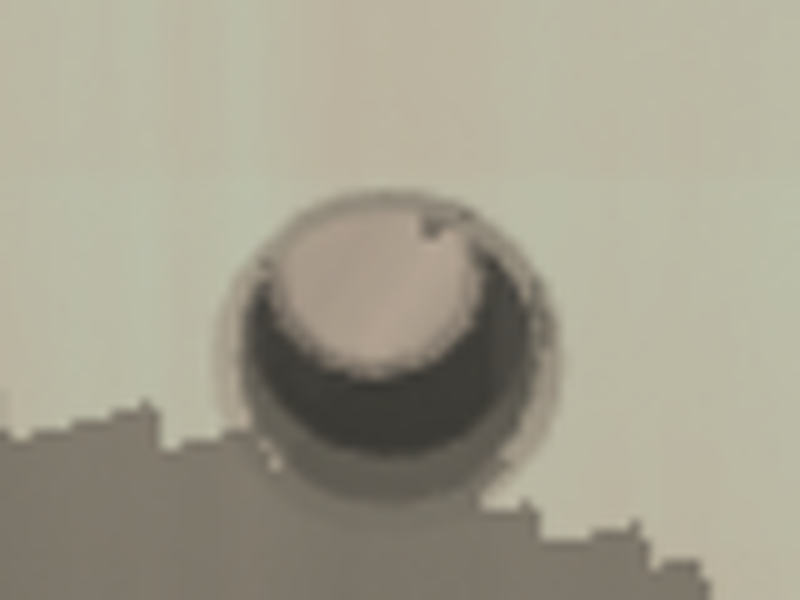

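The pin tip disc is centred at about crop (378,277), raw (267.8,177.7). The hole ring is centred at (388,360), raw (268.8,186).

```bash
python3 - <<'E'
from h import *
d=np.load("w4.npz"); c=(cams.camera_model("wrist"),d["pos"],d["rot"])
s=env.read_state(); r=R.from_quat(s["orientation"]).as_matrix()
H=cast("wrist",(268.8,186),63.2,c)[0]; X=cast("wrist",(267.8,177.7),48,c)[0]
print(H.round(1),X.round(1),"tool move",(r.T@(X-H)).round(2), s["tool_pos"])
E
```

```text
[ 589.3 -149.    63.2] [ 589.  -148.2   48. ] tool move [ 0.65 -0.44 15.2 ] [ 579.3235912  -183.89120259   76.48358715]
```

Request:
carry_out --pt "0.0006 -0.0004 0.001 0 0 0" --pt "0.0006 -0.0004 0.002 0 0 0" --pt "0.0006 -0.0004 0.003 0 0 0" --pt "0.0006 -0.0004 0.004 0 0 0" --pt "0.0006 -0.0004 0.005 0 0 0" --pt "0.0006 -0.0004 0.006 0 0 0" --pt "0.0006 -0.0004 0.006 0 0 0"

```text
clock: 8.5
tool_pos: [578.7, -183.1, 70.1]
orientation: [0.793, 0.609, -0.0, -0.0]
wrist_force: [0.3, 0.7, -5.0]
finger_gap: 0.151
finger_force: 59.3
```

Now at nominal tip contact or just past it, with no force. I'll descend slowly.

Request:
carry_out --pt "0 0 0.001 0 0 0" --pt "0 0 0.0015 0 0 0" --pt "0 0 0.002 0 0 0" --pt "0 0 0.0025 0 0 0" --pt "0 0 0.003 0 0 0" --pt "0 0 0.003 0 0 0"

```text
clock: 9.1
tool_pos: [578.7, -183.1, 67.2]
orientation: [0.793, 0.609, -0.0, -0.0]
wrist_force: [-1.5, -0.3, -5.2]
finger_gap: 0.155
finger_force: 59.3
```

Request:
carry_out --pt "0 0 0.001 0 0 0" --pt "0 0 0.002 0 0 0" --pt "0 0 0.003 0 0 0" --pt "0 0 0.004 0 0 0" --pt "0 0 0.005 0 0 0" --pt "0 0 0.006 0 0 0" --pt "0 0 0.007 0 0 0" --pt "0 0 0.008 0 0 0" --pt "0 0 0.008 0 0 0"

```text
clock: 10.0
tool_pos: [578.8, -183.1, 59.1]
orientation: [0.793, 0.609, -0.0, -0.0]
wrist_force: [-1.5, 0.6, -3.9]
finger_gap: 0.154
finger_force: 59.3
```

Request:
carry_out --pt "0 0 0.001 0 0 0" --pt "0 0 0.002 0 0 0" --pt "0 0 0.003 0 0 0" --pt "0 0 0.004 0 0 0" --pt "0 0 0.0045 0 0 0" --pt "0 0 0.0045 0 0 0"

```text
clock: 10.6
tool_pos: [578.8, -183.1, 54.7]
orientation: [0.793, 0.609, -0.0, -0.0]
wrist_force: [-2.2, -0.7, -4.2]
finger_gap: 0.155
finger_force: 59.4
```

Request:
carry_out --pt "0 0 0.0004 0 0 0" --pt "0 0 0.0008 0 0 0" --pt "0 0 0.0012 0 0 0" --pt "0 0 0.0012 0 0 0"

```text
clock: 11.0
tool_pos: [578.8, -183.1, 53.6]
orientation: [0.793, 0.609, -0.0, -0.0]
wrist_force: [-2.1, 1.4, -3.5]
finger_gap: 0.155
finger_force: 59.5
```

Request:
carry_out --pt "0 0 0.0003 0 0 0" --pt "0 0 0.0006 0 0 0" --pt "0 0 0.0006 0 0 0"

```text
clock: 11.3
tool_pos: [578.8, -183.1, 53.2]
orientation: [0.793, 0.609, -0.0, -0.0]
wrist_force: [-5.0, 0.6, 0.4]
finger_gap: 0.15
finger_force: 60.1
```

Request:
carry_out --pt "0 0.0001 0 0 0 -0.003" --pt "0 0.0002 0 0 0 -0.006" --pt "0 0.0003 0 0 0 -0.008" --pt "0 0.0003 0 0 0 -0.008"

```text
clock: 11.7
tool_pos: [578.8, -183.2, 53.2]
orientation: [0.791, 0.612, -0.0, -0.0]
wrist_force: [-5.1, 1.2, 1.9]
finger_gap: 0.153
finger_force: 60.5
```

```bash
python3 - <<'E'
from h import *
s=env.read_state(); print(s["wrist_force"],s["moment"],np.degrees(2*np.arctan2(s["orientation"][1],s["orientation"][0])),s["tool_pos"])
c=cam("wrist"); im=cams.snapshot("wrist")[:,:,::-1]; sd=cams.snapshot("side")[:,:,::-1]
print(proj("wrist",[[607.4,-257.6,48],[589,-148.2,48]]))
cv2.imwrite("pics/w5.png",np.hstack([im[80:380,120:420],cv2.resize(sd[150:225,205:305],(400,300),interpolation=cv2.INTER_CUBIC)]))
E
```

```text
[-5.14301912  1.16636435  1.86428923] [ 0.12912622  0.79878995 -0.50594494] 75.40176099717338 [ 578.83916683 -183.17559222   53.22824231]
[[370.51362066 410.37989847]
 [269.76586507 189.78414174]]
```

View pics/w5.png

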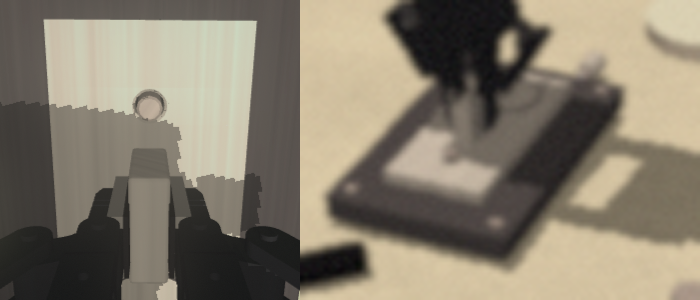

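The pin is seated in the hole: in the left half it fills the hole at (150,105). The plate also lies flat on the stage in the side view. One small extra swing will confirm post contact.

Request:
carry_out --pt "0 0.0001 0 0 0 -0.003" --pt "0 0.0002 0 0 0 -0.005" --pt "0 0.0002 0 0 0 -0.005"

```text
clock: 12.1
tool_pos: [578.8, -183.2, 53.2]
orientation: [0.79, 0.613, -0.0, -0.001]
wrist_force: [-6.0, 1.1, 3.2]
finger_gap: 0.153
finger_force: 60.8
```

```bash
python3 - <<'E'
from h import *
s=env.read_state(); print(s["wrist_force"],s["moment"],np.degrees(2*np.arctan2(s["orientation"][1],s["orientation"][0])),s["tool_pos"])
E
```

```text
[-6.01110153  1.09377469  3.18225186] [ 0.10687389  0.95116402 -0.60890323] 75.65919225001304 [ 578.80146926 -183.20928595   53.21657318]
```

Request:
carry_out --pt "0 0 0 0 0 0" --pt "0 0 0 0 0 0" --pt "0 0 0 0 0 0" --pt "0 0 0 0 0 0" --claw 45

```text
clock: 12.5
tool_pos: [580.0, -183.4, 53.3]
orientation: [0.789, 0.614, 0.0, 0.001]
wrist_force: [0.1, -0.2, -0.4]
finger_gap: 0.449
finger_force: 0.0
```

Request:
carry_out --pt "0 0 -0.01 0 0 0" --pt "0 0 -0.03 0 0 0" --pt "0 0 -0.06 0 0 0" --pt "0 0 -0.1 0 0 0" --pt "0 0 -0.14 0 0 0" --pt "0 0 -0.18 0 0 0" --pt "0 0 -0.18 0 0 0" --pt "0 0 -0.18 0 0 0"

```text
clock: 13.3
tool_pos: [580.0, -183.4, 234.9]
orientation: [0.789, 0.614, 0.001, 0.001]
wrist_force: [-0.2, 0.8, -0.7]
finger_gap: 0.448
finger_force: 0.0
```

```bash
python3 - <<'E'
from h import *
c=cam("wrist"); im=cams.snapshot("wrist")[:,:,::-1]; print(env.read_state()["tool_pos"])
np.savez("w6.npz",pos=c[1],rot=c[2]); cv2.imwrite("pics/w6raw.png",im)
cv2.imwrite("pics/w6.png",cv2.resize(im[60:330,150:400],None,fx=2.2,fy=2.2,interpolation=cv2.INTER_CUBIC))
E
```

```text
[ 579.07787225 -183.16008712  233.31475156]
```

View pics/w6.png

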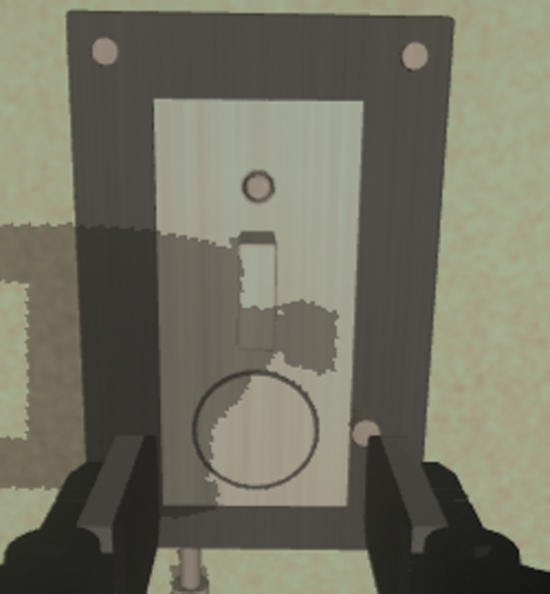

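The plate lies on the stage with the pin centred in its hole at (258,187). Its right edge runs from (363,101) to (347,506), and the post top is at about (366,433). Next I'll compute the gap.

```bash
python3 - <<'E'
from h import *
d=np.load("w6.npz"); c=(cams.camera_model("wrist"),d["pos"],d["rot"])
f=lambda x,y:(150+x/2.2,60+y/2.2)
A,B,C,D=cast("wrist",[f(363,101),f(347,506),f(162,506),f(153,99)],40,c)[:,:2]
P=cast("wrist",f(366,433),48,c)[0,:2]
for p in (P,np.array([607.4,-257.6])):
    e=(A-B)/np.linalg.norm(A-B); mid=(A+B+C+D)/4; n=np.array([-e[1],e[0]])
    print("post",p.round(1),"yaw",np.degrees(np.arctan2(e[1],e[0])),"from middle",(p-mid)@n,"from edge",(p-A)@n, np.linalg.norm(A-B),np.linalg.norm(A-D))
im=cv2.imread("pics/w6raw.png"); r=60+433/2.2
row=im[int(r)-1:int(r)+2,290:335].mean((0,2)); print(row.round().astype(int))
E
```

```text
post [ 607.4 -256.9] yaw 75.23463954263555 from middle -45.99080545898695 from edge -5.731196143393434 170.24454489280697 80.27735650168415
post [ 607.4 -257.6] yaw 75.23463954263555 from middle -46.1544505688792 from edge -5.894841253285682 170.24454489280697 80.27735650168415
[153 151 134  88  80 145 154 154 154 154 154 155 154 155 154 154 153 152
 140  87 104 127 131 132 132 132 133 132 129 127 127 126 101  76  71  71
  70  70  71  71  71  70  71  72  72]
```

The post is 46.0 mm from the plate's middle line, so the plate rests on it. It is flat, released and clear of the gripper.

```bash
python3 -c "
from rig import env
print(env.finish_job())"
```

```text
the job is handed in; nothing more can be done
None
```

The carrier with the hole is on the stage, flat over the pin, with its long side measured 46.0 mm from its middle line to the post (touching), released and clear of the gripper; the job was handed in at about 13 s, with no verdict returned.

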